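# Battery check-in at the instrument desk

## Robot

A 6-joint arm with a two-finger parallel gripper is mounted at the origin on the work surface. World frame = base frame: x ahead of the robot, y to its left, z up, the work surface at z = 0. Lengths are in m, angles in rad, forces in N, time in s.
With the tool pointing down it reaches from about 0.35 to 0.975 m from the base axis. Payload 4.9 kg.
Tool frame: the origin (TCP) lies at the very end of the fingers, on their centre line; the grasp point (between the pads) lies 19 mm behind it; z points along the fingers, y is the line along which they close (so a half turn about z gives the same grasp; the last joint's range is limited). The gripper opens to 85 mm and grips with 20 to 120 N. Pads are 22 mm wide; open, the fingers measure 114 mm over their backs; the gripper's body (76 mm by 85 mm) begins 54 mm behind the grasp point. The pads swing forward as they close: fully open they stand 13 mm farther back than shut.
Start: joints at [-1.449, 0.053, 1.613, -0, 1.476, -0.119], TCP at [0.149, -0.607, 0.231] pointing down, gripper open.
Joint ranges: [-3.01, 3.01], [-1.01, 2.22], [0.06, 2.58], [-1.02, 4.17], [0.09, 2.62], [-3.14, 3.14]. Speed limits (rad/s): [2.57, 2.57, 3.14, 3.14, 3.14, 3.14].

## Interface

Orientations are given as a unit quaternion [w, x, y, z].
In Python, from plant import manip gives the robot as it stands.
- The arm moves only by the shell command python3 -m pendant 'ROWS'. ROWS is JSON, a list of rows, each a list of 3 entries, a list of its own where there are three numbers: the opening, from 0 (shut) to 1 (fully open), then the shift along the tool's x, y, z in units of 12 cm (1.0 is 12 cm), then the turn about the tool's z in units of pi rad (1.0 is pi rad). In form: [[gripper, [dx, dy, dz], roll], ...]. A call has 1 to 10 rows; each row is the pose to reach, as a shift and turn from the pose commanded when the call began, along the tool's axes at that moment, turning the shorter way round; what a row does not reach only later rows make up. A row lasts 1/10 s, in which the tool goes at most 50 mm and 8.59 degrees, less where a joint would pass 70% of its speed; a pose out of reach is approached as far as the arm can. A call with a number of a shift or a turn outside -1 to 1 is refused whole. A call with a gripper value outside its range is refused whole. The fingers move at their own pace and stop on an object; the grip force is fixed at half the most. Time passes only in rows, so rows that repeat a pose let the fingers close. It gives the time, the measured TCP pose, the force, the opening and the grip force at its end, in the units of the state.
- manip.state(): the state, without advancing time (a new reading comes with each control period).
- manip.grab_frame(name): name is "scene" or "top" or "wrist"; returns a dict with "img" (384x512x3 uint8, red, green, blue), "fx", "fy", "cx", "cy" (pixels), "eye" and "rotation" of the camera in the world; the wrist camera has in their place "tool_from_camera" (4x4, takes a point from camera to tool coordinates, whose origin is the TCP and whose axes are the flange's). Camera axes: x right, y down, z forward; pixel columns grow to the right and rows downward; lengths in m; the calibration is good to about 2 mm. A picture is of the moment at which its call begins: read the wrist's pose just before it. There is no depth.
- manip.job_done(): hands the job in; it is judged then, once.
The state is a dict: "time": time; "joint_pos": joint angles; "joint_vel": joint speeds; "joint_efforts": joint torques, N m; "tool_pos": TCP position; "tool_rot": TCP orientation; "contact_force": force on the tool from outside, world axes, zero at the start; "ft_torque": the same for the moment, N m; "gripper_width": opening from 0.0 (shut) to 1.0 (fully open); "grasp_force": force on a finger pad.
Only numpy, scipy, OpenCV 4.12 (cv2) and the standard library are available. Lean on these libraries where they do the work, as an engineer would, in place of code of your own. Each camera call takes 0.05 s, during which the arm holds its last target. There are 200 camera calls.

## Task

Check in the batteries. First turn the round cell in its ring so that its paper label squarely faces the code reader's window, and leave it standing there. Then take the test probe by its handle and press its spring tip gently for about half a second on the cell's top cap, then on the round stud of the tall pack, then on the round stud of the low pack, never letting the tip touch a square stud or shoving the detector, small battery, mug or torch; finally hang the probe back in its fork, upright by its collar, and let go.

Things in the scene. Friction and masses are not known exactly. Their poses are not given: they have to be found in the camera images.
- cell: Round dark steel battery cell standing upright, 50 mm diameter, 90 mm tall, 0.3 kg, loose. Origin at the centre of its underside, z up. Its paper label (24 wide x 36 high) is on its +x side; a small raised lug (10 x 9 x 4 mm high) on its top near the rim marks the same side.
- cell_label (a point): Centre of the cell's label: 25 mm from the cell's axis along the cell's +x, 40 mm above its underside.
- cell_cap: Round steel contact cap, 16 mm diameter, 6 mm high, in the middle of the cell's top; moves with the cell. Origin at its underside (90 mm above the cell's underside); its top, to be touched, is 6 mm higher.
- dock: Fixed grey plate 150 x 84 x 6 mm with a shallow ring (56 mm inside, 66 outside, 6 high above the plate) in which the cell stands, and a white code reader block (36 x 60 mm, top 57 mm above the table) whose window faces the ring. Origin at the plate's underside centre; ring at x = -30 mm, window at x = +35 mm, looking along the dock's -x.
- dock_ring (a point): Centre of the ring, on the plate's top (6 mm above the table): where the cell's underside rests.
- reader_window (a point): Centre of the code reader's window, 65 mm from the ring's centre along the dock's +x, 34 mm above the table; same axes as the dock.
- tall_pack: Fixed grey battery pack, 66 x 66 mm, 110 mm tall, origin at its underside centre, z up. On its top a round stud at x = +19 mm and a square stud at x = -19 mm, and between them a wire bail along y at x = 0 (6 mm thick, up to 27 mm above the top, 54 mm wide).
- tall_pack_plus: Round steel stud on the tall pack, 13 mm diameter, 8 mm high; origin at its underside centre, on the pack's top (110 mm above the table); touch its top, 8 mm higher.
- tall_pack_minus: Square steel stud on the tall pack, 20 x 20 x 8 mm high, origin at its underside centre. Not to be touched with the tip.
- low_pack: Fixed grey battery pack, 100 (x) x 60 (y) mm, 60 mm tall, origin at its underside centre, z up. On its top a round stud at x = +30 mm and a square stud at x = -30 mm, and between them a wire bail along y at x = 0 (6 mm thick, up to 27 mm above the top, 48 mm wide).
- low_pack_plus: Round steel stud on the low pack, 13 mm diameter, 8 mm high; origin at its underside centre, on the pack's top (60 mm above the table); touch its top, 8 mm higher.
- low_pack_minus: Square steel stud on the low pack, 20 x 20 x 8 mm high, origin at its underside centre. Not to be touched with the tip.
- holder: Fixed aluminium stand (base 80 x 70 mm) with a two-pronged fork at its top: prongs along its x, 18 mm gap between them, top 120 mm above the table, open towards the stand's -x and from above, 4 mm lips at the front ends and at the back. Origin on the table below the seat. The post (12 x 44 mm) is at x = +30 mm.
- fork_seat (a point): Where the probe's origin (collar underside) sits: midway between the prongs, on their top, 120 mm above the table.
- probe: Loose test probe hanging upright in the fork, 0.1 kg. Origin at the centre of its collar's underside, z up along the handle. Collar 32 mm diameter, 5 mm thick; square handle 18 x 18 mm (sides along its x and y) from 5 to 60 mm above the origin, to be gripped from above; below the collar a shank 12 mm diameter, 62 mm long; then the tip.
- probe_tip: Spring-loaded steel tip pin on the probe, 5 mm diameter. Its end is 90 mm below the probe's origin on its axis and can spring in by 8 mm (0.9 N at first, 3.3 N fully in). The tip frame's origin lies 1 mm below the end of the pin.
- detector: Bystander: orange gas detector standing loose, 40 (x) x 65 (y) x 150 mm tall, 0.45 kg, origin at its underside centre.
- small_battery: Bystander: small block battery standing loose, 17.5 (x) x 26.5 (y) x 49 mm tall, origin at its underside centre.
- mug: Bystander: white mug, 76 mm diameter, 85 mm tall, handle at its +y reaching about 35 mm beyond the wall, origin at its underside centre.
- torch: Bystander: aluminium torch standing loose, 36 mm diameter, 125 mm tall, origin at its underside centre.
Mind the look-alikes: they are no part of the job. What is shaped like the cell but green or turquoise is not meant.

How it is judged:
On the way, in this order (a step that is already met when the one before it is completed fails the run):
1. the cell stands in its ring with its label facing the reader's window, within about 15 degrees, let go (y of cell_label in the frame of reader_window between -0.007 and 0.007 m and x of cell_label in the frame of reader_window above -0.05 m and angle between cell's own z axis and vertical below 0.08 rad and distance between cell and dock_ring below 0.008 m and contact force between the fingers and cell below 0.1 N), for 0.2 s.
2. the probe, out of its fork, presses its tip on the cell's cap (contact force between probe_tip and cell_cap above 0.5 N and horizontal distance between probe and fork_seat above 0.03 m), for 0.2 s.
3. then on the tall pack's round stud (contact force between probe_tip and tall_pack_plus above 0.5 N and horizontal distance between probe and fork_seat above 0.03 m), for 0.2 s.
4. then on the low pack's round stud (contact force between probe_tip and low_pack_plus above 0.5 N and horizontal distance between probe and fork_seat above 0.03 m), for 0.2 s.
At the end, for the whole second after the job is handed in: Cell upright in its ring, label within 7 mm sideways (15 degrees) of facing the window; probe hanging upright in its fork (within 9 mm of the seat, tilt under 0.15 rad), released; both at rest; detector, small battery, mug and torch upright, within 30 mm of their starts (y of cell_label in the frame of reader_window between -0.007 and 0.007 m and x of cell_label in the frame of reader_window above -0.05 m and angle between cell's own z axis and vertical below 0.08 rad and distance between cell and dock_ring below 0.008 m and distance between probe and fork_seat below 0.009 m and angle between probe's own z axis and vertical below 0.15 rad and linear speed of each of probe, cell below 0.03 m/s and angle between each of detector, small_battery, mug, torch's own z axis and vertical below 0.2 rad and distance of each of detector, small_battery, mug, torch from where it was at the start of the episode below 0.03 m); the robot touches nothing.
It fails at once if the probe's tip touches a square stud (contact force between probe_tip and tall_pack_minus above 0.3 N or contact force between probe_tip and low_pack_minus above 0.3 N).
It fails at once if the probe is pressed on a pack or the cell harder than 15 N (contact force between probe and tall_pack above 15 N or contact force between probe and low_pack above 15 N or contact force between probe and cell above 15 N).
It fails at once if a bystander (detector, small battery, mug, torch) is shoved more than 30 mm or tipped (distance of any of detector, small_battery, mug, torch from where it was at the start of the episode above 0.03 m or angle between any of detector, small_battery, mug, torch's own z axis and vertical above 0.4 rad).
It also fails if it takes over 72 s, if anything falls off the work surface, if the arm or the gripper's body presses on something with over 40 N, if the wrist force passes 120 N, or if a joint passes its speed limit or range.

## Working session

There is one attempt and no reset: what is moved stays moved. The work goes in short steps, Python scripts to look and compute and a shell command to move; the robot and the scene stay as the last step left them, time stands still between calls to the robot, and variables do not carry over. Pictures are saved under pics/ and viewed, at most 11 in all, crops included, and the job is handed in when it is done.

```bash
mkdir -p pics; cat > h.py <<'E'
import numpy as np, cv2
from plant import manip
from scipy.spatial.transform import Rotation as R
def cam(n):
    s=manip.state(); f=manip.grab_frame(n)
    if 'eye' in f: f['E']=np.array(f['eye']); f['R']=np.array(f['rotation'])
    else:
        q=np.array(s['tool_rot']); Rt=R.from_quat(q[[1,2,3,0]]).as_matrix(); T=np.array(f['tool_from_camera'])
        f['E']=Rt@T[:3,3]+np.array(s['tool_pos']); f['R']=Rt@T[:3,:3]
    return f
def ray(f,u,v):
    return f['R']@np.array([(u-f['cx'])/f['fx'],(v-f['cy'])/f['fy'],1.])
def onz(f,u,v,z):
    d=ray(f,u,v); return f['E']+d*(z-f['E'][2])/d[2]
def proj(f,p):
    c=f['R'].T@(np.array(p)-f['E']); return np.array([f['fx']*c[0]/c[2]+f['cx'],f['fy']*c[1]/c[2]+f['cy']])
def tri(f1,p1,f2,p2):
    a=ray(f1,*p1);b=ray(f2,*p2);a/=np.linalg.norm(a);b/=np.linalg.norm(b)
    A=np.stack([a,-b],1); t=np.linalg.lstsq(A,f2['E']-f1['E'],rcond=None)[0]
    P=f1['E']+a*t[0];Q=f2['E']+b*t[1]; return (P+Q)/2,np.linalg.norm(P-Q)
E
python3 - <<'E'
from h import *
import pickle
for n in ('scene','top','wrist'):
    f=cam(n); pickle.dump(f,open(n+'0.pkl','wb'))
    print(n,f['E'].round(3),f['R'].round(3).tolist(),f['fx'])
    cv2.imwrite(f'pics/{n}0.png',cv2.resize(f['img'][:,:,::-1],(800,600),interpolation=cv2.INTER_CUBIC))
print(manip.state())
E
```

```text
scene [ 1.216 -0.196  0.676] [-0.356, 0.711, 0.548, -0.261] 374.09728404715116
top [ 0.343 -0.004  1.17 ] [-0.055, 0.715, -0.695, 0.049] 352.57197588708726
wrist [ 0.213 -0.591  0.372] [[0.238, -0.938, -0.251], [-0.971, -0.23, -0.059], [-0.002, 0.258, -0.966]] 311.2745396019591
{'time': 0.15, 'joint_pos': array([-1.44900919e+00,  5.32002083e-02,  1.61399316e+00,  7.59270915e-06,
        1.47601238e+00, -1.19015223e-01]), 'joint_vel': array([ 0.00130026, -0.00193978, -0.00466126,  0.00101304, -0.00059506,
       -0.00115742]), 'joint_efforts': array([ 7.45311409e-04, -3.94238448e+01, -3.70722306e+01, -1.06214409e-04,
        4.63210818e-03, -1.48599656e-05]), 'tool_pos': array([ 0.1489838 , -0.60647316,  0.23033984]), 'tool_rot': array([-8.06551919e-04,  9.92760250e-01,  1.20110096e-01,  2.66117809e-06]), 'contact_force': array([-0.59357346,  0.59920183, -0.21634598]), 'ft_torque': array([-0.016723  , -0.01082985, -0.01707927]), 'grasp_force': 0.0, 'gripper_width': 1.0029860708634641}
```

```bash
sed -i "s/f\['R'\]=np.array(f\['rotation'\])/q=np.array(f['rotation']); f['R']=R.from_quat(q[[1,2,3,0]]).as_matrix()/" h.py
python3 - <<'E'
from h import *
import pickle
for n in ('scene','top'):
    f=pickle.load(open(n+'0.pkl','rb')); q=f['R']; f['R']=R.from_quat(np.array(q)[[1,2,3,0]]).as_matrix(); pickle.dump(f,open(n+'0.pkl','wb')); print(f['R'].round(2), proj(f,[.5,0,0]))
E
```

```text
[[ 0.26  0.59 -0.76]
 [ 0.96 -0.15  0.22]
 [ 0.02 -0.79 -0.61]] [251.53935199 225.67542206]
[[ 0.03 -0.99  0.15]
 [-1.   -0.03  0.01]
 [-0.01 -0.15 -0.99]] [263.05120429 200.83711518]
```

View pics/top0.png

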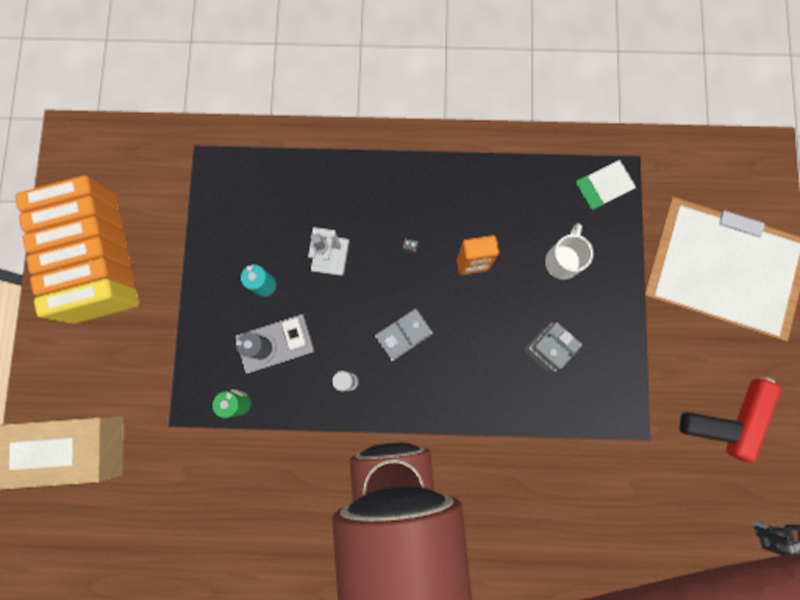

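View pics/scene0.png

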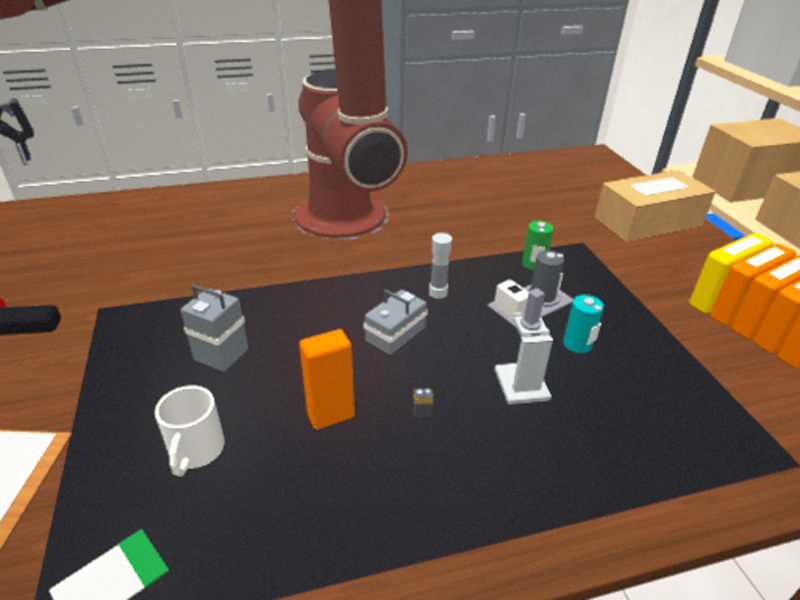

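```bash
python3 - <<'E'
from h import *
import pickle
f=pickle.load(open('top0.pkl','rb')); s=pickle.load(open('scene0.pkl','rb'))
for n,u,v,z,us,vs in [('cell',252,340,.1,549,257),('reader',293,333,.057,512,290),('probe',322,243,.18,534,292),('tall',560,338,.137,214,298),('low',406,328,.08,398,303),('torch',345,378,.125,441,240),('det',480,246,.15,326,342),('sb',411,243,.049,423,392),('mug',572,247,.085,187,400),('turq',256,274,.09,588,302)]:
    p,e=tri(f,(u*.64,v*.64),s,(us*.64,vs*.64)); print(n,onz(f,u*.64,v*.64,z).round(3),p.round(3),round(e,4))
a=cv2.resize(f['img'][190:280,130:230,::-1],(660,594),interpolation=cv2.INTER_CUBIC)
b=cv2.resize(s['img'][150:210,310,None] if 0 else s['img'][145:210,305:385,::-1],(720,585),interpolation=cv2.INTER_CUBIC)
cv2.imwrite('pics/crop1.png',np.hstack([cv2.resize(a,(400,360)),cv2.resize(b,(400,360))]))
E
```

```text
cell [0.427 0.308 0.1  ] [0.427 0.309 0.101] 0.0032
reader [0.446 0.238 0.057] [0.446 0.238 0.053] 0.0023
probe [0.603 0.168 0.18 ] [0.608 0.175 0.174] 0.0132
tall [ 0.444 -0.281  0.137] [ 0.445 -0.278  0.128] 0.01
low [0.461 0.009 0.08 ] [0.462 0.013 0.076] 0.0088
torch [0.358 0.12  0.125] [0.359 0.123 0.123] 0.0049
det [ 0.613 -0.128  0.15 ] [ 0.614 -0.127  0.148] 0.0022
sb [0.643 0.004 0.049] [0.644 0.006 0.047] 0.0035
mug [ 0.634 -0.321  0.085] [ 0.629 -0.317  0.1  ] 0.0007
turq [0.56  0.312 0.09 ] [0.56  0.313 0.095] 0.0055
```

View pics/crop1.png

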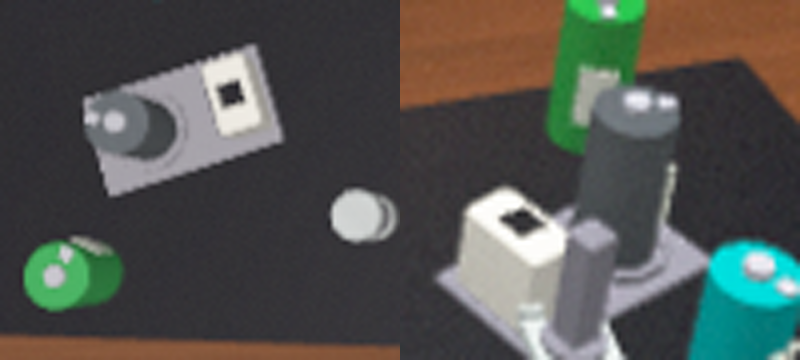

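The dark steel cell stands in the dock ring: top view (252,345), crop left (115,125). Its lookalikes are turquoise at (258,280) and green at (231,404). Only the dark one fits, and its lug points left, away from the white reader at (293,333). I'll drive along the packs with the wrist camera.

```bash
cat > snap.py <<'E'
import sys,pickle
from h import *
f=cam('wrist'); pickle.dump(f,open(sys.argv[1]+'.pkl','wb')); s=manip.state(); print(sys.argv[1],s['time'],s['tool_pos'].round(4),s['joint_pos'].round(2))
E
python3 -m pendant '[[1,[0.9,-0.72,0],0],[1,[0.9,-0.72,0],0],[1,[0.9,-0.72,0],0]]'
python3 -m pendant '[[1,[0.9,-0.72,0],0],[1,[0.9,-0.72,0],0],[1,[0.9,-0.72,0],0]]'
python3 -m pendant '[[1,[0.9,-0.72,0],0],[1,[0.9,-0.72,0],0],[1,[0.9,-0.72,0],0],[1,[0.9,-0.72,0],0]]'
python3 snap.py t1
```

```text
time: 0.45
tool_pos: [0.2343, -0.4953, 0.2306]
tool_rot: [-0.001, 0.993, 0.12, 0.0]
contact_force: [-0.0, 0.4, 0.7]
gripper_width: 0.997
grasp_force: 0.0
time: 0.75
tool_pos: [0.3187, -0.3853, 0.231]
tool_rot: [-0.0, 0.993, 0.12, 0.0]
contact_force: [-0.8, -0.4, -0.2]
gripper_width: 1.001
grasp_force: 0.0
time: 1.15
tool_pos: [0.4037, -0.2746, 0.231]
tool_rot: [-0.001, 0.992, 0.123, 0.0]
contact_force: [0.0, -0.5, 0.4]
gripper_width: 0.998
grasp_force: 0.0
t1 1.2 [ 0.4027 -0.2763  0.231 ] [-0.75 -0.28  1.92 -0.    1.5   0.57]
```

```bash
(python3 -m pendant '[[1,[0.66,-0.58,0],0],[1,[0.66,-0.58,0],0],[1,[0.66,-0.58,0],0],[1,[0.66,-0.58,0],0]]'
python3 snap.py t2 
python3 -m pendant '[[1,[0.09,-0.71,0],0],[1,[0.09,-0.71,0],0]]'
python3 -m pendant '[[1,[0.09,-0.71,0],0],[1,[0.09,-0.71,0],0],[1,[0.09,-0.71,0],0],[1,[0.09,-0.71,0],0]]'
python3 snap.py l1
python3 -m pendant '[[1,[0.4,-0.59,0],0],[1,[0.4,-0.59,0],0],[1,[0.4,-0.59,0],0],[1,[0.4,-0.59,0],0]]'
python3 snap.py l2
python3 -m pendant '[[1,[0.95,-0.71,0],0],[1,[0.95,-0.71,0],0],[1,[0.95,-0.71,0],0],[1,[0.95,-0.71,0],0],[1,[0.95,-0.71,0],0]]'
python3 snap.py f1
python3 -m pendant '[[1,[-0.43,-0.71,0],0],[1,[-0.43,-0.71,0],0],[1,[-0.43,-0.71,0],0],[1,[-0.43,-0.71,0],0]]'
python3 snap.py c1
python3 -m pendant '[[1,[-0.37,-0.69,0],0],[1,[-0.37,-0.69,0],0],[1,[-0.37,-0.69,0],0],[1,[-0.37,-0.69,0],0]]'
python3 snap.py c2) | grep -E '^[tlfc][0-9]'
python3 - <<'E'
import pickle,cv2,numpy as np
g=lambda n:cv2.resize(pickle.load(open(n+'.pkl','rb'))['img'][:,:,::-1],(400,300),interpolation=cv2.INTER_AREA)
cv2.imwrite('pics/m1.png',np.vstack([np.hstack([g('t1'),g('l2')]),np.hstack([g('f1'),g('c2')])]))
E
```

```text
t2 1.65 [ 0.4617 -0.1923  0.231 ] [-0.54 -0.25  1.9  -0.    1.5   0.79]
l1 2.3 [ 0.4425 -0.0224  0.2313] [-0.22 -0.41  2.02 -0.    1.53  1.11]
l2 2.75 [0.4724 0.0577 0.231 ] [-0.03 -0.32  1.95 -0.    1.51  1.3 ]
f1 3.3 [0.5626 0.1676 0.231 ] [ 0.16 -0.04  1.7  -0.    1.48  1.49]
c1 3.75 [0.4923 0.2384 0.2319] [ 0.32 -0.14  1.79 -0.    1.48  1.65]
c2 4.2 [0.4304 0.3084 0.2315] [ 0.48 -0.18  1.83 -0.    1.49  1.81]
```

View pics/m1.png

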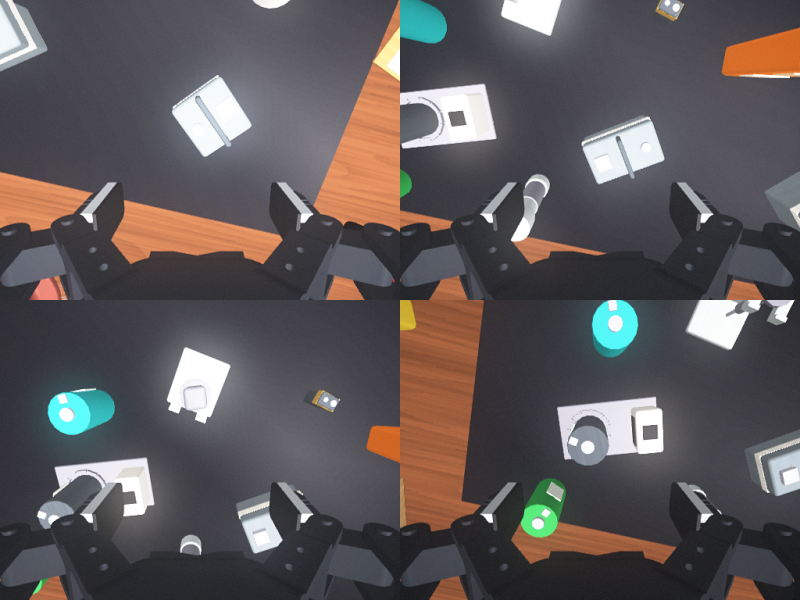

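m1 shows four views:
- **Tall pack** at (212,115), with its round stud at about (197,130).
- **Low pack** at (622,150), with its round stud at about (646,147).
- **Probe** at (195,397) in the fork, which opens downward in the image.
- **Cell** with its cap at (588,447) and its lug at (573,441). The reader is at (650,430), so the lug points away from it.

Next I'll measure the blobs.

```bash
cat > m.py <<'E'
from h import *
import pickle,sys
def crop(n,p,h,w=200):
    f=pickle.load(open(n+'.pkl','rb')); u,v=proj(f,p).round().astype(int); u0=max(u-h,0);v0=max(v-h,0)
    return f,u0,v0,f['img'][v0:v+h,u0:u+h]
def blobs(n,p,h,thr,amin=15,amax=800):
    f,u0,v0,c=crop(n,p,h); g=c.min(2); m=(g>thr).astype(np.uint8)
    k,l,st,ce=cv2.connectedComponentsWithStats(m)
    return [(int(st[i][4]),(ce[i]+[u0,v0]).round(1).tolist(),st[i][2:4].tolist()) for i in range(1,k) if amin<st[i][4]<amax]
if __name__=='__main__':
    L=[('t1',(.445,-.28,.118),48),('t2',(.445,-.28,.118),48),('l1',(.46,.01,.07),48),('l2',(.46,.01,.07),48),('f1',(.605,.172,.12),48),('c1',(.427,.308,.1),40),('c2',(.427,.308,.1),40),('c2',(.446,.238,.057),40)]
    t=[]
    for n,p,h in L:
        f,u0,v0,c=crop(n,p,h); print(n,u0,v0,c.shape[:2],proj(f,p).round()); 
        for thr in (240,): print(blobs(n,p,h,thr))
        t.append(cv2.resize(c[:,:,::-1],(200,200),interpolation=cv2.INTER_CUBIC))
    cv2.imwrite('pics/m2.png',np.vstack([np.hstack(t[:4]),np.hstack(t[4:])]))
E
python3 m.py
```

```text
t1 223 91 (96, 96) [271. 139.]
[]
t2 297 178 (96, 96) [345. 226.]
[(417, [363.7, 225.4], [30, 24]), (148, [326.4, 249.9], [14, 13]), (16, [344.2, 253.8], [2, 15])]
l1 176 100 (96, 96) [224. 148.]
[(135, [245.2, 141.3], [13, 14]), (404, [189.4, 163.3], [26, 25])]
l2 247 147 (96, 96) [295. 195.]
[(16, [317.1, 151.6], [7, 4]), (125, [315.0, 188.9], [13, 13]), (353, [260.0, 209.2], [25, 23])]
f1 211 87 (96, 96) [259. 135.]
[(470, [250.2, 125.5], [24, 24])]
c1 124 187 (80, 80) [164. 227.]
[(82, [135.2, 225.0], [12, 11]), (118, [153.6, 230.7], [16, 14])]
c2 212 143 (80, 80) [252. 183.]
[(23, [220.5, 163.7], [6, 11]), (90, [221.5, 180.6], [12, 12]), (210, [239.9, 188.3], [17, 16])]
c2 282 131 (80, 80) [322. 171.]
[]
```

View pics/m2.png

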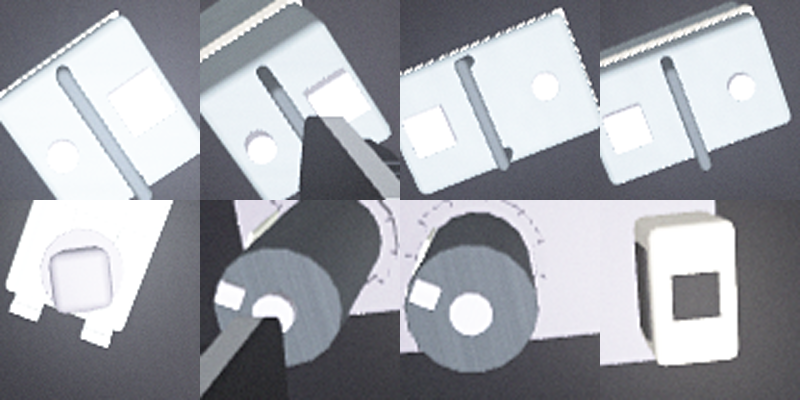

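```bash
python3 - <<'E'
from m import *
P=lambda n:pickle.load(open(n+'.pkl','rb'))
t1,t2,l1,l2,f1,c1,c2,top=[P(n) for n in('t1','t2','l1','l2','f1','c1','c2','top0')]
for thr in(244,248,252,254): print(thr,blobs('t1',(.445,-.28,.118),48,thr))
print('low+',tri(l1,(245.2,141.3),l2,(315,188.9)),onz(l1,245.2,141.3,.068),onz(l2,315,188.9,.068))
print('low-',tri(l1,(189.4,163.3),l2,(260,209.2)))
print('tall+ t2',onz(t2,326.4,249.9,.118),'- t2',onz(t2,363.7,225.4,.118))
print('probe top',onz(f1,250.2,125.5,.18))
cap=onz(c2,239.9,188.3,.102);lug=onz(c2,221.5,180.6,.1)
# cell top disc
f,u0,v0,c=crop('c2',(.427,.308,.1),40); 
print('cap',cap,'lug',lug,'ang',np.degrees(np.arctan2(*(lug-cap)[[1,0]])),np.linalg.norm((lug-cap)[:2]))
f,u0,v0,c=crop('c2',(.446,.238,.057),40); g=c.max(2)
m=(g<140).astype(np.uint8); cs,_=cv2.findContours(m,cv2.RETR_LIST,cv2.CHAIN_APPROX_NONE)
for k in cs:
    a=cv2.contourArea(k)
    if 100<a<1500: 
        r=cv2.minAreaRect(k); w=onz(c2,r[0][0]+u0,r[0][1]+v0,.057); print('dark',a,r,w,np.degrees(np.arctan2(*(w-cap)[[1,0]])),np.linalg.norm((w-cap)[:2]))
        b=cv2.boxPoints(r)+[u0,v0]; q=np.array([onz(c2,*x,.057)[:2] for x in b]); d=np.diff(q,axis=0); print(np.degrees(np.arctan2(d[:,1],d[:,0])),np.hypot(*d.T))
# plate edges: save rectified top-down of plate (z=.006) angle through Canny/Hough
g=cv2.cvtColor(c2['img'],cv2.COLOR_RGB2GRAY); e=cv2.Canny(g,60,150)
for x in cv2.HoughLinesP(e[100:230,190:350],1,np.pi/360,25,minLineLength=30,maxLineGap=4)[:,0]:
    a=onz(c2,x[0]+190,x[1]+100,.006);b=onz(c2,x[2]+190,x[3]+100,.006);d=b-a
    print(x+[190,100,190,100],np.degrees(np.arctan2(d[1],d[0])).round(1),np.linalg.norm(d).round(3))
E
```

```text
244 []
248 [(799, [288.7, 143.4], [51, 56]), (353, [259.8, 164.2], [41, 54])]
252 [(591, [290.9, 140.0], [32, 33]), (176, [252.7, 166.1], [15, 15])]
254 [(576, [291.0, 139.9], [32, 33]), (170, [252.7, 166.2], [15, 15])]
low+ (array([ 0.47079925, -0.00858121,  0.0681857 ]), np.float64(1.5246292566498432e-05)) [ 0.47077042 -0.00858016  0.068     ] [ 0.4707663  -0.00863404  0.068     ]
low- (array([0.436349  , 0.04036469, 0.06778251]), np.float64(6.443617559295471e-06))
tall+ t2 [ 0.41934475 -0.27095249  0.118     ] - t2 [ 0.44967121 -0.29568245  0.118     ]
probe top [0.61443614 0.1816026  0.18      ]
cap [0.42011725 0.31738926 0.102     ] lug [0.42265146 0.335158   0.1       ] ang 81.8831024807889 0.017948544769153984
dark 293.5 ((38.0, 38.0), (18.0, 18.0), 90.0) [0.44779283 0.24019298 0.057     ] -70.27677321315302 0.082007338128723
[ -76.27133824 -162.59400416  103.7272247 ] [0.0185285  0.01906341 0.01881191]
dark 115.0 ((16.871503829956055, 36.00829315185547), (38.307456970214844, 4.184847831726074), 86.3086166381836) [0.44461419 0.26205927 0.057     ] -66.11899376636556 0.06051039384025653
[ -72.56557126 -160.30598241  107.55302177] [0.00425377 0.04048436 0.00439258]
[252 131 327 124] -71.0 0.087
[201 137 206 173] -160.7 0.043
[335 140 337 191] -160.1 0.063
[262 199 304 195] -70.6 0.052
[213 135 251 132] -71.8 0.045
[204 162 210 203] -160.3 0.052
[295 149 298 183] -159.2 0.042
[300 150 304 194] -158.8 0.055
```

```bash
python3 - <<'E'
from m import *
P=lambda n:pickle.load(open(n+'.pkl','rb'))
t1,t2,c2,top,sc=[P(n) for n in('t1','t2','c2','top0','scene0')]
print(tri(c2,(239.9,188.3),top,(158.75,220.5)),proj(top,onz(c2,239.9,188.3,.102)))
print('tall+',tri(t1,(252.7,166.2),t2,(326.4,249.9)),'tall-',tri(t1,(291,139.9),t2,(363.7,225.4)),onz(t1,252.7,166.2,.118))
E
python3 -m pendant '[[1,[-0.065,-0.093,0.3],-0.05],[1,[-0.065,-0.093,0.67],-0.1],[1,[-0.065,-0.093,0.67],-0.15],[1,[-0.065,-0.093,0.67],-0.2],[1,[-0.065,-0.093,0.67],-0.25],[1,[-0.065,-0.093,0.67],-0.3],[1,[-0.065,-0.093,0.67],-0.34],[1,[-0.065,-0.093,0.67],-0.39],[1,[-0.065,-0.093,0.67],-0.43],[1,[-0.065,-0.093,0.67],-0.47]]' | head -3
python3 -m pendant '[[1,[0,0,0],-0.04],[1,[0,0,0],-0.04],[1,[0,0,0],-0.04]]'
python3 snap.py c3
python3 - <<'E'
from m import *
f=pickle.load(open('c3.pkl','rb'))
for t in(230,245):
  for b in blobs('c3',(.42,.317,.1),70,t): print(t,b,onz(f,*b[1],.102).round(4))
print(manip.state()['tool_rot'])
E
```

```text
(array([0.41790836, 0.3170798 , 0.09357087]), np.float64(0.00022270453905547615)) [157.85948923 219.57791727]
tall+ (array([ 0.4191922 , -0.27119668,  0.11746543]), np.float64(0.00016634560070605497)) tall- (array([ 0.44827912, -0.29694761,  0.11470864]), np.float64(0.0009892092005437069)) [ 0.41936244 -0.27121702  0.118     ]
time: 5.2
tool_pos: [0.4208, 0.3168, 0.1509]
tool_rot: [0.0, 0.653, 0.758, -0.0]
time: 5.5
tool_pos: [0.4201, 0.3175, 0.1509]
tool_rot: [0.0, 0.607, 0.795, -0.0]
contact_force: [0.5, 0.8, -0.3]
gripper_width: 1.0
grasp_force: 0.0
c3 5.55 [0.4199 0.3177 0.1509] [ 0.51 -0.12  1.92 -0.    1.34  0.24]
230 (196, [260.9, 183.0], [17, 17]) [0.4222 0.3358 0.102 ]
230 (422, [249.8, 208.3], [24, 23]) [0.4199 0.3177 0.102 ]
245 (75, [263.4, 163.0], [30, 15]) [0.4202 0.3486 0.102 ]
245 (29, [217.8, 180.2], [4, 19]) [0.3955 0.3304 0.102 ]
245 (188, [261.0, 183.0], [17, 17]) [0.4223 0.3358 0.102 ]
245 (70, [215.4, 212.4], [18, 45]) [0.3991 0.3091 0.102 ]
245 (403, [249.9, 208.4], [23, 22]) [0.42   0.3176 0.102 ]
245 (27, [236.1, 238.1], [14, 7]) [0.4166 0.2951 0.102 ]
[ 8.14913353e-05  6.06179990e-01  7.95327487e-01 -4.00069922e-05]
```

```bash
python3 -m pendant '[[1,[0,0,0.4],0],[1,[0,0,0.74],0],[1,[0,0,0.74],0],[0,[0,0,0.74],0],[0,[0,0,0.74],0],[0,[0,0,0.74],0],[0,[0,0,0.74],0],[0,[0,0,0.74],0],[0,[0,0,0.74],0],[0,[0,0,0.74],0]]'; python3 -c "
from h import *
print(manip.state()['joint_pos'])"
```

```text
time: 6.55
tool_pos: [0.4207, 0.3196, 0.0655]
tool_rot: [0.001, 0.605, 0.797, 0.002]
contact_force: [-3.1, -1.5, 5.8]
gripper_width: 0.57
grasp_force: 61.4
[ 5.08650960e-01 -1.51045174e-02  1.97398654e+00  9.08502247e-05
  1.17841476e+00  2.36425945e-01]
```

```bash
python3 -m pendant '[[0,[0,0,0],0.47],[0,[0,0,0],0.47],[0,[0,0,0],0.47],[0,[0,0,0],0.47],[0,[0,0,0],0.47],[0,[0,0,0],0.47],[0,[0,0,0],0.47],[0,[0,0,0],0.47],[0,[0,0,0],0.47],[0,[0,0,0],0.47]]'
python3 -m pendant '[[0,[0,0,0],0.386],[0,[0,0,0],0.386],[0,[0,0,0],0.386],[0,[0,0,0],0.386],[0,[0,0,0],0.386],[0,[0,0,0],0.386],[0,[0,0,0],0.386],[0,[0,0,0],0.386],[0,[0,0,0],0.386],[0,[0,0,0],0.386]]'
```

```text
time: 7.55
tool_pos: [0.4223, 0.3192, 0.0656]
tool_rot: [0.0, 0.984, 0.18, 0.004]
contact_force: [2.3, -2.9, 4.0]
gripper_width: 0.571
grasp_force: 61.5
time: 8.55
tool_pos: [0.4208, 0.3175, 0.0655]
tool_rot: [0.001, 0.912, -0.41, 0.002]
contact_force: [-2.4, -6.5, 9.6]
gripper_width: 0.568
grasp_force: 61.7
```

```bash
python3 -m pendant '[[1,[0,0,0],0],[1,[0,0,0],0],[1,[0,0,0],0],[1,[0,0,0],0],[1,[0,0,0],0],[1,[0,0,-0.3],0],[1,[0,0,-0.7],0],[1,[0,0,-0.7],0],[1,[0,0,-0.7],0]]'
python3 snap.py c4
python3 - <<'E'
from m import *
f=pickle.load(open('c4.pkl','rb'))
for t in(230,245):
  for b in blobs('c4',(.42,.317,.1),70,t): print(t,b,onz(f,*b[1],.102).round(4))
cv2.imwrite('pics/c4.png',f['img'][:,:,::-1])
E
```

```text
time: 9.45
tool_pos: [0.4202, 0.3192, 0.148]
tool_rot: [-0.002, 0.912, -0.411, 0.001]
contact_force: [-0.4, 0.1, -0.0]
gripper_width: 1.001
grasp_force: 0.0
c4 9.5 [0.4191 0.3185 0.146 ] [ 0.51 -0.12  1.92  0.    1.33  2.93]
230 (203, [261.6, 182.3], [18, 18]) [0.4283 0.3022 0.102 ]
230 (429, [250.1, 208.2], [24, 23]) [0.4224 0.3197 0.102 ]
245 (77, [264.5, 162.5], [30, 16]) [0.4353 0.2917 0.102 ]
245 (191, [261.7, 182.4], [17, 18]) [0.4282 0.3022 0.102 ]
245 (417, [250.2, 208.3], [24, 23]) [0.4223 0.3197 0.102 ]
```

View pics/c4.png

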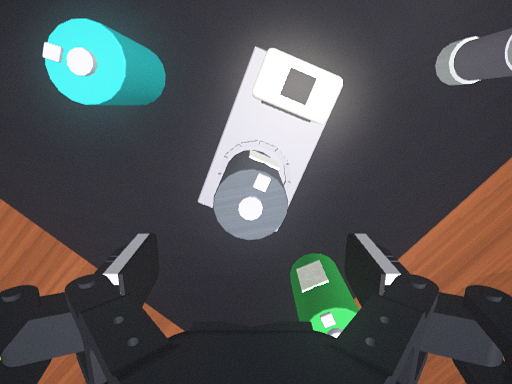

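Cell turned: in c4 its cap is at (250,208), and the lug at (262,182) and label face the reader at (298,87). The lug direction measures -71.4° against the dock's -71°. Now the probe and fork.

```bash
python3 - <<'E'
from m import *
f=pickle.load(open('f1.pkl','rb')); g=cv2.cvtColor(f['img'],cv2.COLOR_RGB2GRAY); u0,v0=200,50
f2=pickle.load(open('l2.pkl','rb'))
for lo,hi in((60,150),(15,40)):
  e=cv2.Canny(g[v0:180,u0:300],lo,hi)
  for x in cv2.HoughLinesP(e,1,np.pi/360,12,minLineLength=12,maxLineGap=3)[:,0]:
    x=x+[u0,v0,u0,v0]
    a,b=[onz(f,*p,.12) for p in(x[:2],x[2:])];d=b-a
    print(lo,x,np.degrees(np.arctan2(d[1],d[0])).round(1),np.linalg.norm(d).round(3))
E
```

```text
60 [269 149 294  86] -7.2 0.052
60 [213 127 235  61] -6.7 0.053
60 [237  60 293  82] -96.5 0.046
60 [263 113 264 125] -160.9 0.009
60 [231 137 251 144] -95.6 0.017
60 [236 112 248 112] -76.3 0.009
60 [240 110 254 111] -80.3 0.011
60 [235 126 236 138] -162.3 0.01
60 [262 120 264 137] -159.0 0.014
60 [215 140 227 145] -99.1 0.01
60 [236 119 238 140] -161.5 0.017
60 [238  60 259  68] -95.9 0.017
15 [213 128 236  61] -7.1 0.054
15 [238  60 293  82] -96.9 0.045
15 [269 149 294  86] -7.2 0.052
15 [236 118 241 166] -161.0 0.039
15 [291 116 293 128] -154.8 0.01
15 [215  84 215 100] -168.1 0.012
15 [270  67 270  53] 14.6 0.01
15 [238 175 244 161] -9.6 0.013
15 [263  65 263  52] 14.2 0.009
15 [264 123 265 135] -160.9 0.01
15 [240 110 261 111] -79.0 0.017
15 [249 152 253 138] -2.3 0.012
15 [235 126 235 138] -167.1 0.01
15 [207 148 226 170] -126.8 0.024
15 [237 179 243 167] -12.8 0.011
15 [229 119 234 107] -10.3 0.01
15 [229 118 232 132] -155.0 0.011
15 [264  65 264  52] 14.3 0.009
15 [243 101 255 100] -71.7 0.009
```

```bash
(python3 -m pendant '[[1,[0,0,-0.4],-0.045],[1,[0.2,-0.05,-0.75],-0.09],[1,[0.97,-0.23,-0.75],-0.135],[1,[0.97,-0.23,-0.75],-0.18],[1,[0.97,-0.23,-0.75],-0.225],[1,[0.97,-0.23,-0.75],-0.27],[1,[0.97,-0.23,-0.75],-0.315],[1,[0.97,-0.23,-0.75],-0.352],[1,[0.97,-0.23,-0.75],-0.352],[1,[0.97,-0.23,-0.75],-0.352]]'
python3 snap.py p0
python3 -m pendant '[[1,[0.35,0.42,0],0],[1,[0.35,0.42,0],0],[1,[0.35,0.42,0],0]]'; python3 snap.py p1
python3 -m pendant '[[1,[0.29,0.34,0],0],[1,[0.29,0.34,0],0],[1,[0.29,0.34,0],0],[1,[0.29,0.34,0],0]]'; python3 snap.py p2 )| grep ^p
python3 - <<'E'
from m import *
t=[]
for n in('p1','p2'):
    f,u0,v0,c=crop(n,(.61,.178,.16),55); print(n,u0,v0,c.shape)
    t.append(cv2.resize(c[:,:,::-1],(400,400),interpolation=cv2.INTER_CUBIC))
cv2.imwrite('pics/p12.png',np.hstack(t))
E
```

```text
p0 10.55 [0.5164 0.2495 0.2347] [ 0.32 -0.07  1.73  0.    1.48  1.63]
p1 10.9 [0.5707 0.2112 0.2355] [0.23 0.01 1.65 0.   1.48 1.55]
p2 11.35 [0.6136 0.1822 0.2362] [0.17 0.09 1.57 0.   1.49 1.48]
p1 255 103 (110, 110, 3)
p2 201 148 (110, 110, 3)
```

View pics/p12.png

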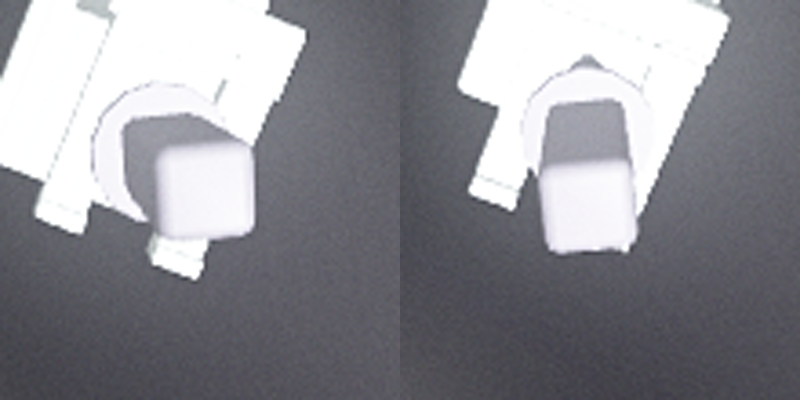

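p12 shows the handle's square top at crop (206,191) in the left view and (589,205) in the right view, aligned with the tool to within 2°.

```bash
python3 - <<'E'
from m import *
p1,p2=[pickle.load(open(n+'.pkl','rb')) for n in('p1','p2')]
a=np.array([[158,147],[252,145],[253,235],[160,237]])*.275+[255,103]; b=(np.array([[541,163],[633,160],[636,247],[545,250]])-[400,0])*.275+[201,148]
print(tri(p1,a.mean(0),p2,b.mean(0)),onz(p1,*a.mean(0),.18),onz(p2,*b.mean(0),.18))
for f,q in((p1,a),(p2,b)):
    w=np.array([onz(f,*x,.18)[:2] for x in q]); d=np.roll(w,-1,0)-w; print(np.degrees(np.arctan2(d[:,1],d[:,0])).round(1),np.hypot(*d.T).round(4))
# prong front ends in p1 at z=.124
for x,y in((35,207),(85,235),(148,255),(200,278)): print(onz(p1,x*.275+255,y*.275+103,.12).round(4))
for x,y in((468,190),(518,210)): print(onz(p2,(x-400)*.275+201,y*.275+148,.12).round(4))
s=manip.state(); print(s['tool_pos'],R.from_quat(s['tool_rot'][[1,2,3,0]]).as_matrix().round(3))
E
```

```text
(array([0.6139926 , 0.18150877, 0.17710847]), np.float64(8.37170885822063e-05)) [0.6142804  0.18213588 0.18      ] [0.61493223 0.18179808 0.18      ]
[ -74.2 -161.3  105.9   18.1] [0.0164 0.016  0.0165 0.016 ]
[ -73.2 -162.6  106.9   16.8] [0.0168 0.0168 0.0169 0.0168]
[0.5943 0.2053 0.12  ]
[0.5909 0.1924 0.12  ]
[0.5901 0.1769 0.12  ]
[0.5879 0.1635 0.12  ]
[0.5922 0.2054 0.12  ]
[0.5904 0.1926 0.12  ]
[0.61364124 0.18219935 0.23620876] [[ 0.966  0.258 -0.   ]
 [ 0.258 -0.966  0.   ]
 [-0.    -0.    -1.   ]]
```

```bash
python3 -m pendant '[[1,[0.008,0,0.3],-0.011],[1,[0.008,0,0.6],-0.011],[1,[0.008,0,0.82],-0.011],[1,[0.008,0,0.82],-0.011],[0,[0.008,0,0.82],-0.011],[0,[0.008,0,0.82],-0.011],[0,[0.008,0,0.82],-0.011],[0,[0.008,0,0.82],-0.011],[0,[0.008,0,0.82],-0.011],[0,[0.008,0,0.82],-0.011]]'
python3 -m pendant '[[0,[0,0,0],0],[0,[0,0,0],0]]'
```

```text
time: 12.35
tool_pos: [0.6163, 0.1817, 0.1392]
tool_rot: [-0.0, 0.989, 0.147, 0.001]
contact_force: [0.3, 0.5, 3.5]
gripper_width: 0.203
grasp_force: 58.6
time: 12.55
tool_pos: [0.6163, 0.1816, 0.1392]
tool_rot: [-0.0, 0.989, 0.147, 0.001]
contact_force: [-0.8, 0.3, 6.2]
gripper_width: 0.205
grasp_force: 58.8
```

```bash
python3 -m pendant '[[0,[0,0,-0.3],0],[0,[0,0,-0.6],0],[0,[0,0,-0.95],0],[0,[0,0,-0.95],0],[0,[0,0,-0.95],0]]'
python3 -m pendant '[[0,[-0.2,-0.26,0],0],[0,[-0.45,-0.58,0],0],[0,[-0.61,-0.783,0],0],[0,[-0.61,-0.783,0],0],[0,[-0.61,-0.783,0],0]]' | head -2
python3 snap.py q1
python3 -m pendant '[[0,[-0.2,-0.26,0],0],[0,[-0.45,-0.58,0],0],[0,[-0.61,-0.783,0],0],[0,[-0.61,-0.783,0],0],[0,[-0.61,-0.783,0],0],[0,[-0.61,-0.783,0],0]]'
python3 snap.py q2
python3 - <<'E'
from m import *
s=cam('scene'); pickle.dump(s,open('s1.pkl','wb'))
f=pickle.load(open('q1.pkl','rb')); q=pickle.load(open('q2.pkl','rb'))
for n in('q1','q2'):
  g=pickle.load(open(n+'.pkl','rb'))
  for b in blobs(n,(.4215,.319,.1),40,245): print(n,b,onz(g,*b[1],.102).round(4))
st=manip.state(); print(st['tool_pos'],st['tool_rot'])
p=np.array(st['tool_pos']); print('exp tip px scene',proj(s,p-[0,0,.109]),proj(s,[.4215,.319,.102]))
u,v=proj(s,[.42,.318,.15]).astype(int); c=s['img'][v-60:v+50,u-55:u+55,::-1]; print(u-55,v-60)
cv2.imwrite('pics/q.png',np.hstack([cv2.resize(c,(400,400),interpolation=cv2.INTER_CUBIC),cv2.resize(q['img'][:,:,::-1],(400,400))]))
E
```

```text
time: 13.05
tool_pos: [0.6159, 0.1815, 0.2526]
tool_rot: [0.0, 0.989, 0.147, 0.001]
contact_force: [-0.4, 0.6, -1.3]
gripper_width: 0.204
grasp_force: 58.6
time: 13.55
tool_pos: [0.5172, 0.25, 0.2494]
q1 13.6 [0.5179 0.2497 0.2498] [ 0.32 -0.07  1.71 -0.    1.51  1.6 ]
time: 14.2
tool_pos: [0.4221, 0.318, 0.2513]
tool_rot: [0.0, 0.989, 0.146, -0.0]
contact_force: [0.9, 0.1, -0.6]
gripper_width: 0.202
grasp_force: 59.0
q2 14.25 [0.4221 0.318  0.2514] [ 0.5  -0.19  1.81 -0.    1.52  1.78]
q1 (37, [190.1, 228.9], [3, 20]) [0.4466 0.293  0.102 ]
q1 (159, [158.5, 242.9], [16, 13]) [0.4225 0.3199 0.102 ]
q1 (67, [177.0, 241.8], [10, 8]) [0.4291 0.3023 0.102 ]
q2 (185, [249.9, 174.6], [15, 16]) [0.4221 0.3199 0.102 ]
q2 (81, [268.5, 173.6], [10, 9]) [0.4282 0.3031 0.102 ]
[0.42203802 0.31803467 0.25143701] [ 2.10490957e-04  9.89343105e-01  1.45602713e-01 -1.59215047e-04]
exp tip px scene [355.37313537 150.62686044] [353.03211262 162.73423624]
300 87
```

View pics/q.png

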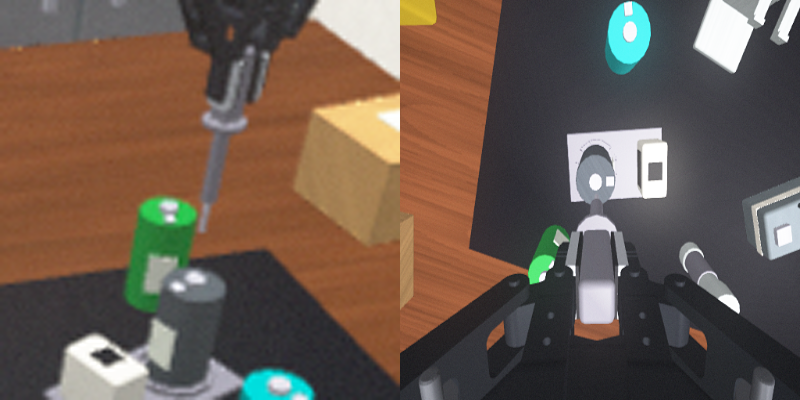

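q shows the tip at scene pixel (356,150), just where I expected it (355,151), so the probe hangs straight in the grip. The cap is at (.4222,.3199). Pressing now.

```bash
python3 -m pendant '[[0,[0.005,-0.015,0.15],0],[0,[0.005,-0.015,0.28],0],[0,[0.005,-0.015,0.34],0],[0,[0.005,-0.015,0.37],0],[0,[0.005,-0.015,0.37],0],[0,[0.005,-0.015,0.37],0],[0,[0.005,-0.015,0.37],0]]'
python3 -m pendant '[[0,[0,0,0],0],[0,[0,0,0],0]]'
```

```text
time: 15.0
tool_pos: [0.4213, 0.3209, 0.2082]
tool_rot: [-0.0, 0.989, 0.147, 0.001]
contact_force: [-0.5, -1.0, 0.9]
gripper_width: 0.202
grasp_force: 59.3
time: 15.2
tool_pos: [0.4212, 0.3209, 0.2078]
tool_rot: [-0.0, 0.989, 0.147, 0.0]
contact_force: [-0.4, -1.2, 0.5]
gripper_width: 0.201
grasp_force: 59.3
```

```bash
python3 -m pendant '[[0,[0,0,0.02],0]]' | grep -E 'pos|force: \['; for i in 1 2 3; do python3 -m pendant '[[0,[0,0,0],0]]' | grep -E 'pos|force: \['; done
echo UP; python3 -m pendant '[[0,[0,0,-0.15],0],[0,[0,0,-0.45],0],[0,[0,0,-0.45],0]]'| grep -E 'pos|force: \['; for i in 1 2 3; do python3 -m pendant '[[0,[0,0,0],0]]' | grep -E 'time|pos|force: \['; done
```

```text
tool_pos: [0.4213, 0.321, 0.2056]
contact_force: [-0.9, -1.3, 2.2]
tool_pos: [0.4211, 0.3208, 0.2048]
contact_force: [0.4, -0.5, 1.8]
tool_pos: [0.4212, 0.3208, 0.2051]
contact_force: [-1.4, -1.2, 1.2]
tool_pos: [0.4211, 0.3208, 0.2051]
contact_force: [0.4, -0.8, 1.8]
UP
tool_pos: [0.423, 0.3222, 0.2641]
contact_force: [0.7, -0.1, -0.0]
time: 16.0
tool_pos: [0.4213, 0.3212, 0.2595]
contact_force: [0.5, -0.1, -2.1]
time: 16.1
tool_pos: [0.4203, 0.3205, 0.2572]
contact_force: [0.5, 0.4, -1.9]
time: 16.2
tool_pos: [0.4202, 0.3204, 0.2569]
contact_force: [0.7, 0.8, -1.3]
```

```bash
(python3 -m pendant '[[0,[-0.1,0.3,-0.07],0],[0,[-0.22,0.7,-0.07],0],[0,[-0.288,0.942,-0.07],0]]'
python3 -m pendant '[[0,[-0.12,0.4,0],0],[0,[-0.24,0.8,0],0],[0,[-0.288,0.942,0],0]]'
python3 -m pendant '[[0,[-0.12,0.4,0],0],[0,[-0.24,0.8,0],0],[0,[-0.288,0.942,0],0]]'
python3 -m pendant '[[0,[-0.12,0.4,0],0],[0,[-0.24,0.8,0],0],[0,[-0.288,0.942,0],0]]'
python3 -m pendant '[[0,[-0.12,0.4,0],0],[0,[-0.24,0.8,0],0],[0,[-0.288,0.942,0],0],[0,[-0.288,0.942,0],0],[0,[-0.288,0.942,0],0]]') | grep pos
python3 snap.py r1
python3 - <<'E'
from m import *
g=pickle.load(open('r1.pkl','rb'))
for b in blobs('r1',(.43,-.28,.118),50,248): print(b,onz(g,*b[1],.118).round(4))
st=manip.state(); p=np.array(st['tool_pos']); print(p)
for n in('scene','top'):
  s=cam(n); pickle.dump(s,open(n[0]+'2.pkl','wb')); print(n,proj(s,p-[0,0,.1092]),proj(s,[.4193,-.2711,.118]))
s=pickle.load(open('s2.pkl','rb'));u,v=proj(s,[.43,-.28,.13]).astype(int); c=s['img'][v-50:v+60,u-55:u+55,::-1]; print(u-55,v-50)
cv2.imwrite('pics/r.png',np.hstack([cv2.resize(c,(400,400),interpolation=cv2.INTER_CUBIC),cv2.resize(g['img'][:,:,::-1],(400,400))]))
E
```

```text
tool_pos: [0.4201, 0.2006, 0.2662]
tool_pos: [0.4197, 0.0812, 0.2661]
tool_pos: [0.4193, -0.037, 0.2661]
tool_pos: [0.4189, -0.1552, 0.266]
tool_pos: [0.4193, -0.2695, 0.2663]
r1 17.95 [ 0.4195 -0.269   0.2667] [-0.72 -0.27  1.86  0.    1.56  0.56]
(429, [288.2, 154.7], [27, 28]) [ 0.4481 -0.2961  0.118 ]
(130, [253.9, 175.8], [13, 13]) [ 0.4194 -0.2712  0.118 ]
(22, [267.7, 213.1], [15, 9]) [ 0.3872 -0.2952  0.118 ]
[ 0.41945275 -0.26902921  0.26667079]
scene [136.38911395 173.9766902 ] [138.33698509 187.17129009]
top [356.22386752 223.95574418] [353.44532995 224.93165421]
78 136
```

View pics/r.png

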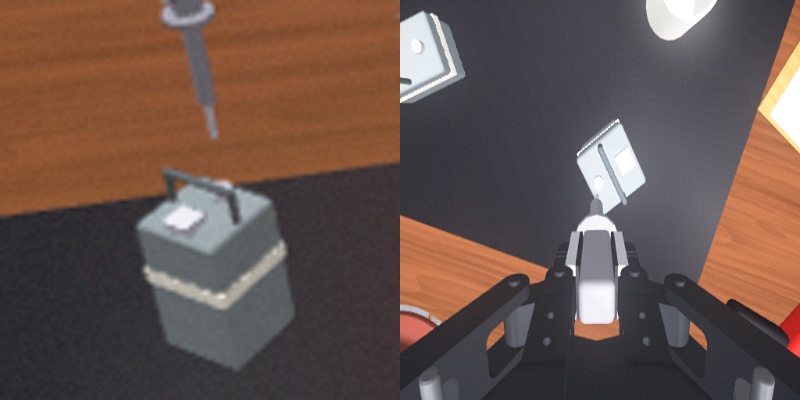

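r shows the tip at scene pixel (136.6,173.4), matching the expected (136.4,174), above the round stud behind the bail. The round stud is at (.4194,-.2712). Pressing.

```bash
python3 -m pendant '[[0,[-0.005,0.018,0.15],0],[0,[-0.005,0.018,0.28],0],[0,[-0.005,0.018,0.34],0],[0,[-0.005,0.018,0.37],0],[0,[-0.005,0.018,0.37],0],[0,[-0.005,0.018,0.37],0],[0,[-0.005,0.018,0.37],0]]'| grep -E 'time|pos|force: \['; for i in 1 2 3 4; do python3 -m pendant '[[0,[0,0,0],0]]' | grep -E 'pos|force: \['; done
```

```text
time: 18.75
tool_pos: [0.4198, -0.2727, 0.2238]
contact_force: [-0.4, 1.2, 1.1]
tool_pos: [0.4198, -0.2727, 0.2236]
contact_force: [-0.4, 1.7, 0.9]
tool_pos: [0.4198, -0.2727, 0.2234]
contact_force: [-0.8, 0.6, 1.6]
tool_pos: [0.4197, -0.2727, 0.2232]
contact_force: [-0.9, 0.5, 0.7]
tool_pos: [0.4197, -0.2727, 0.2231]
contact_force: [0.2, 1.3, 1.5]
```

```bash
(python3 -m pendant '[[0,[0,0,-0.2],0],[0,[0,0,-0.38],0],[0,[0,0,-0.38],0],[0,[0,0,-0.38],0]]'
python3 -m pendant '[[0,[0.2,-0.36,0],0],[0,[0.4,-0.72,0],0],[0,[0.525,-0.99,0],0]]'
python3 -m pendant '[[0,[0.2,-0.36,0],0],[0,[0.4,-0.72,0],0],[0,[0.525,-0.99,0],0],[0,[0.525,-0.99,0],0],[0,[0.525,-0.99,0.4],0],[0,[0.525,-0.99,0.4],0],[0,[0.525,-0.99,0.4],0]]') | grep pos
python3 snap.py w1
python3 - <<'E'
from m import *
g=pickle.load(open('w1.pkl','rb'))
for b in blobs('w1',(.46,.01,.068),50,245): print(b,onz(g,*b[1],.068).round(4))
st=manip.state(); print(st['time'],st['tool_pos'])
E
```

```text
tool_pos: [0.4195, -0.2726, 0.268]
tool_pos: [0.4448, -0.1383, 0.2661]
tool_pos: [0.4698, -0.009, 0.2184]
w1 20.6 [ 0.4712 -0.0093  0.2207] [-0.18 -0.32  1.97 -0.    1.49  1.1 ]
(129, [252.1, 173.3], [13, 13]) [ 0.4707 -0.0087  0.068 ]
(382, [194.1, 191.8], [25, 24]) [0.4366 0.0403 0.068 ]
(40, [268.9, 216.3], [18, 16]) [ 0.4335 -0.0374  0.068 ]
20.6 [ 0.47117643 -0.00926458  0.22072483]
```

```bash
python3 -m pendant '[[0,[-0.004,-0.005,0.15],0],[0,[-0.004,-0.005,0.28],0],[0,[-0.004,-0.005,0.34],0],[0,[-0.004,-0.005,0.38],0],[0,[-0.004,-0.005,0.38],0],[0,[-0.004,-0.005,0.38],0],[0,[-0.004,-0.005,0.38],0]]'| grep -E 'time|pos|force: \['; for i in 1 2 3 4; do python3 -m pendant '[[0,[0,0,0],0]]' | grep -E 'pos|force: \['; done
```

```text
time: 21.3
tool_pos: [0.4709, -0.0083, 0.1758]
contact_force: [-0.2, -0.1, 0.4]
tool_pos: [0.4709, -0.0082, 0.1756]
contact_force: [0.1, -0.6, 0.6]
tool_pos: [0.4709, -0.0082, 0.1753]
contact_force: [-1.2, -0.9, 1.1]
tool_pos: [0.4709, -0.0082, 0.1752]
contact_force: [-0.4, -0.2, 0.3]
tool_pos: [0.4708, -0.0082, 0.1751]
contact_force: [0.2, -1.1, -0.0]
```

```bash
(python3 -m pendant '[[0,[0,0,0.02],0],[0,[0,0,0.02],0],[0,[0,0,0.02],0],[0,[0,0,0.02],0]]'
python3 -m pendant '[[0,[0,0,-0.2],0],[0,[0,0,-0.6],0],[0,[0,0,-0.72],0],[0,[0,0,-0.72],0]]'
python3 -m pendant '[[0,[0.3,-0.2,0],0],[0,[0.6,-0.42,0],0],[0,[0.81,-0.58,0],0]]'
python3 -m pendant '[[0,[0.3,-0.2,0],0],[0,[0.6,-0.42,0],0],[0,[0.75,-0.54,0],0],[0,[0.81,-0.58,0],0],[0,[0.81,-0.58,0],0],[0,[0.81,-0.58,0],0],[0,[0.81,-0.58,0],0]]') | grep -E 'pos|force: \['
python3 snap.py z1
python3 - <<'E'
from m import *
st=manip.state(); p=np.array(st['tool_pos']); print(p,st['tool_rot'])
a=pickle.load(open('z1.pkl','rb'));s=cam('scene'); pickle.dump(s,open('s3.pkl','wb'))
print('tip',proj(s,p-[0,0,.1092]),'seat',proj(s,[.6145,.1817,.12]))
u,v=proj(s,[.6145,.1817,.13]).astype(int); c=s['img'][v-60:v+50,u-55:u+55,::-1]; print(u-55,v-60)
w,x=proj(a,[.61,.18,.12]).astype(int); print(w,x); cc=a['img'][max(x-70,0):x+70,w-70:w+70,::-1]; print(max(x-70,0),w-70,cc.shape)
cv2.imwrite('pics/z.png',np.hstack([cv2.resize(c,(400,400),interpolation=cv2.INTER_CUBIC),cv2.resize(cc,(400,400),interpolation=cv2.INTER_CUBIC)]))
E
```

```text
tool_pos: [0.4708, -0.0082, 0.1727]
contact_force: [-0.1, -0.3, 1.5]
tool_pos: [0.4721, -0.0082, 0.262]
contact_force: [0.3, 0.6, -1.4]
tool_pos: [0.5433, 0.0885, 0.2558]
contact_force: [-0.9, -0.5, -0.1]
tool_pos: [0.6157, 0.1804, 0.2586]
contact_force: [0.2, -0.5, -0.9]
z1 23.55 [0.6158 0.1804 0.2589] [ 0.17  0.08  1.54 -0.    1.52  1.45]
[0.61580608 0.18042577 0.25890707] [ 7.16772439e-05  9.89287879e-01  1.45977671e-01 -7.70229294e-05]
tip [340.92511102 197.47185715] seat [339.19447496 207.00837442]
284 143
250 183
113 180 (140, 140, 3)
```

View pics/z.png

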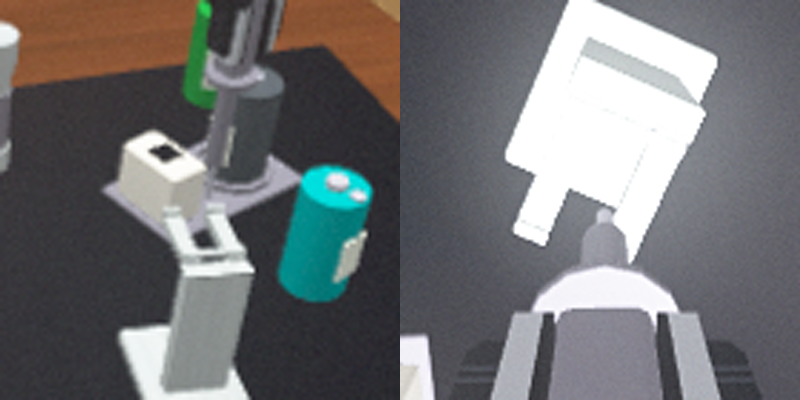

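z shows the tip above the fork opening, at crop (210,200) between the prongs. Lowering with force checks.

```bash
(python3 -m pendant '[[0,[0.007,-0.009,0.15],0],[0,[0.007,-0.009,0.3],0],[0,[0.007,-0.009,0.45],0],[0,[0.007,-0.009,0.6],0],[0,[0.007,-0.009,0.7],0],[0,[0.007,-0.009,0.8],0],[0,[0.007,-0.009,0.88],0],[0,[0.007,-0.009,0.92],0],[0,[0.007,-0.009,0.92],0],[0,[0.007,-0.009,0.92],0]]'
python3 -m pendant '[[0,[0,0,0.03],0],[0,[0,0,0.06],0],[0,[0,0,0.07],0],[0,[0,0,0.07],0]]') | grep -E 'time|pos|force: \['
```

```text
time: 24.6
tool_pos: [0.6172, 0.1828, 0.1492]
contact_force: [0.1, 0.4, -1.2]
time: 25.0
tool_pos: [0.6165, 0.1827, 0.1397]
contact_force: [0.8, -0.1, -0.6]
```

```bash
(python3 -m pendant '[[0,[0,0,0.01],0],[0,[0,0,0.01],0],[0,[0,0,0.01],0]]'
python3 -m pendant '[[0.3,[0,0,0],0],[0.5,[0,0,0],0],[1,[0,0,0],0],[1,[0,0,0],0],[1,[0,0,0],0],[1,[0,0,0],0],[1,[0,0,-0.3],0],[1,[0,0,-0.6],0],[1,[0,0,-0.9],0],[1,[0,0,-0.9],0]]'
python3 -m pendant '[[1,[0,0,0],0],[1,[0,0,0],0],[1,[0,0,0],0],[1,[0,0,0],0]]') | grep -E 'time|pos|force: \['
python3 snap.py y1
python3 - <<'E'
from m import *
a=pickle.load(open('y1.pkl','rb')); s=cam('scene'); p2=pickle.load(open('p2.pkl','rb'))
print(proj(a,[.6146,.182,.18]))
# numeric compare: fork region scene now vs start, bystanders & cell vs after-turn
s0=pickle.load(open('scene0.pkl','rb'));s3=pickle.load(open('s1.pkl','rb'))
def diff(x,y,p,h=14):
    u,v=proj(s,p).astype(int); return np.abs(x['img'][v-h:v+h,u-h:u+h].astype(int)-y['img'][v-h:v+h,u-h:u+h]).mean().round(1)
for n,p in dict(probe=(.6146,.182,.15),det=(.613,-.128,.1),sb=(.643,.005,.03),mug=(.63,-.32,.05),torch=(.358,.12,.08)).items(): print(n,diff(s,s0,p))
print('cell vs s1',diff(s,s3,(.42,.318,.07)))
w=proj(a,[.6146,.182,.15]).astype(int); cc=a['img'][w[1]-60:w[1]+60,w[0]-60:w[0]+60,::-1]
u,v=proj(s,[.55,.23,.1]).astype(int); c=s['img'][v-60:v+60,u-60:u+60,::-1]
cv2.imwrite('pics/y.png',np.hstack([cv2.resize(x,(400,400),interpolation=cv2.INTER_CUBIC) for x in(c,cc)]))
E
```

```text
time: 25.3
tool_pos: [0.617, 0.1828, 0.1392]
contact_force: [-0.3, 0.0, 0.4]
time: 26.3
tool_pos: [0.6198, 0.1833, 0.2548]
contact_force: [-0.4, -0.4, 0.3]
time: 26.7
tool_pos: [0.6161, 0.1826, 0.2451]
contact_force: [0.1, -0.3, 0.2]
y1 26.75 [0.6163 0.1826 0.2454] [ 0.17  0.09  1.55 -0.    1.5   1.45]
[252.16884655 203.86628223]
probe 7.0
det 2.2
sb 2.3
mug 1.4
torch 2.0
cell vs s1 4.2
```

View pics/y.png

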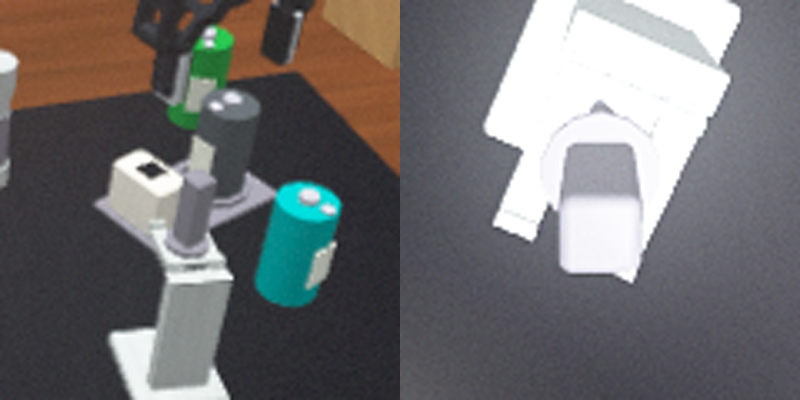

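y shows the probe upright in the fork and released (left (195,215)). The cell's label faces the reader, and the bystanders haven't changed. Handing in.

```bash
python3 -c "
from plant import manip
print(manip.job_done())"
```

```text
the job is handed in; nothing more can be done
None
```

I handed the job in at about 27 s: the cell's label faces the reader, the cap and both round studs were pressed in order, and the probe hangs upright and released in its fork; no verdict came back.

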